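# Make up the knob-repair kit and the soldering kit in their trays

## Task

Make up the two kits from the stock on the line belt: the spare instrument knob, the roll of labels and the hand stamp go into the long three-pocket tray, the reel of solder and the flux bottle into the short two-pocket tray. Each thing stands upright, fully down in the pocket made for its shape and size, and the flux bottle is never tipped over. Leave the flat roll of clear tape and the cutters where they are.

Things in the scene. Friction and masses are not known exactly. Their poses are not given: they have to be found in the camera images.
- long_tray: Longer grey kit tray, 215 x 95 x 10 mm, fixed on the bench. Origin: centre of underside, x along its length, z up; top at z = 10 mm. Pockets on its middle line, 4 mm deep (floor at z = 6 mm): round, 44 mm across, at x = -72 mm for the knob; round, 70 mm, at x = 0 for the label roll; oblong, 40 mm (x) by 62 mm (y), at x = +72 mm for the stamp.
- short_tray: Shorter grey kit tray, 160 x 95 x 10 mm, fixed on the bench. Origin: centre of underside, x along its length, z up; top at z = 10 mm. Two round pockets on its middle line, 4 mm deep (floor at z = 6 mm): 72 mm across at x = -36 mm for the solder reel; 50 mm across at x = +44 mm for the flux bottle.
- spare_knob: Spare instrument knob: black fluted knob with a pale cap, 24 mm across and 16 mm tall (15 g), standing on its flat underside. Origin at the centre of the underside, z up. It stands only 10 mm above the tray's top when in its pocket, so take it by its upper half.
- label_roll: White roll of blank labels lying flat with its hole upright, 50 mm across and 30 mm tall (60 g): narrower and nearly twice as tall as the roll of clear tape. Origin at the centre of the underside, z along its axis, up.
- date_stamp: Hand stamp, 65 mm tall (60 g), standing on its foot: an oblong black foot 25 mm (x) by 42 mm (y) and 12 mm high under a round upright red handle 24 mm across. Grasp the handle, anywhere from 15 to 60 mm up. Origin at the centre of the underside, z up. It fits its pocket only with the foot's 42 mm side across the tray (either way round).
- solder_spool: Reel of solder wire standing on one flange, axis upright: two blue flanges 52 mm across, the core of wire between them 40 mm, 36 mm tall in all, about 280 g. It can be held across the flanges. Origin at the centre of the underside, z up.
- flux_bottle: Small amber flux bottle with a black screw cap, upright: body 30 mm across up to 42 mm, cap 20 mm across, 58 mm tall in all (50 g). Origin at the centre of the underside, z up.
- tape_roll: Bystander, not for either kit: roll of clear tape lying flat, whitish, 55 mm across but only 16 mm tall. Origin at the centre of the underside. (Also standing here: a fixed test jig, over 0.23 m tall, behind the trays at x > 0.62 m, y < -0.05 m; go between belt and bench on its robot side, within about 0.55 m of the base.)
- cutters: Bystander: side cutters with blue grips lying on the belt, 50 x 110 x 12 mm. Origin at the middle of the underside, the jaws towards its -y. (Also here: a fixed wash bottle, 61 mm across and 164 mm tall, on the bench at about x = 0.29 m, y = -0.465 m, and a tall post at x = 0.445 m, y = 0.337 m.)
There are look-alikes about, which are no part of the job. Of the things shaped like the solder_spool, the blue one is meant. Several things look just like the label_roll: the one meant starts farthest to the robot's right.

How it is judged:
At the end, for the whole second after the job is handed in: Each thing is in its own pocket of its own tray: within 14 mm of the pocket's centre along and across the tray, down on the pocket's floor (underside less than 2.5 mm above it), upright within 0.12 rad, released and at rest (x of spare_knob in the frame of long_tray between -0.086 and -0.058 m and y of spare_knob in the frame of long_tray between -0.014 and 0.014 m and z of spare_knob in the frame of long_tray between 0.003 and 0.0085 m and angle between each of spare_knob, label_roll, date_stamp, solder_spool, flux_bottle's own z axis and vertical below 0.12 rad and linear speed of each of spare_knob, label_roll, date_stamp, solder_spool, flux_bottle below 0.02 m/s and x of label_roll in the frame of long_tray between -0.014 and 0.014 m and y of label_roll in the frame of long_tray between -0.014 and 0.014 m and z of label_roll in the frame of long_tray between 0.003 and 0.0085 m and x of date_stamp in the frame of long_tray between 0.058 and 0.086 m and y of date_stamp in the frame of long_tray between -0.014 and 0.014 m and z of date_stamp in the frame of long_tray between 0.003 and 0.0085 m and x of solder_spool in the frame of short_tray between -0.05 and -0.022 m and y of solder_spool in the frame of short_tray between -0.014 and 0.014 m and z of solder_spool in the frame of short_tray between 0.003 and 0.0085 m and x of flux_bottle in the frame of short_tray between 0.03 and 0.058 m and y of flux_bottle in the frame of short_tray between -0.014 and 0.014 m and z of flux_bottle in the frame of short_tray between 0.003 and 0.0085 m); the robot touches nothing.
It fails at once if the flux bottle is tipped by more than 0.6 rad (angle between flux_bottle's own z axis and vertical above 0.6 rad).
It fails at once if the roll of clear tape is moved by more than 30 mm (distance of tape_roll from where it was at the start of the episode above 0.03 m).
It fails at once if the pair of cutters is moved by more than 30 mm (distance of cutters from where it was at the start of the episode above 0.03 m).
It also fails if it takes over 128 s, if anything falls off the work surface, if the arm or the gripper's body presses on something with over 40 N, if the wrist force passes 120 N, or if a joint passes its speed limit or range.

## Robot

A 6-joint arm with a two-finger parallel gripper is mounted at the origin on the work surface; the furniture and walls round the work are solid. World frame = base frame: x ahead of the robot, y to its left, z up, the work surface at z = 0. Lengths are in m, angles in rad, forces in N, time in s.
With the tool pointing down it reaches from about 0.35 to 0.975 m from the base axis. Payload 4.9 kg.
Tool frame: the origin (TCP) lies midway between the tips of the shut fingers; the grasp point (between the pads) lies ctrl.grip_depth behind it (ctrl.grip_depth is the distance from the TCP to the grasp point, in m); y points along the fingers, z is the direction in which the jaws open and shut, and the axes are right-handed (so a half turn about y gives the same grasp; the last joint's range is limited). The gripper opens to 85 mm and grips with 20 to 120 N. Pads are 22 mm wide; open, the fingers measure 114 mm over their backs; the gripper's body (76 mm by 85 mm) begins 54 mm behind the grasp point. The pads swing forward as they close: fully open they stand 13 mm farther back than shut.
Start: joints at [-1.435, 0.053, 1.613, -0, 1.476, -0.119], TCP at [0.158, -0.605, 0.201] pointing down, gripper open.
Joint ranges: [-3.01, 3.01], [-1.01, 2.22], [0.06, 2.58], [-1.02, 4.17], [0.09, 2.62], [-3.14, 3.14]. Speed limits (rad/s): [2.57, 2.57, 3.14, 3.14, 3.14, 3.14].

## Interface

Orientations are given as a rotation vector (axis times angle).
In Python, from station import ctrl gives the robot as it stands.
- The arm moves only by the tool jog_arm, never from a script. Its argument "moves" is a list of rows, each a list of 6 numbers: the shift along the tool's x, y, z in mm, then the turn, a rotation vector about the tool's x, y, z in rad. In form: [[x, y, z, wx, wy, wz], ...]. A call has 1 to 12 rows; each row shifts and turns the commanded pose from where the row before left it, along the tool's axes as they then stand; what a row does not reach is not made up. A row lasts 1/10 s, in which the tool goes at most 50 mm and 8.59 degrees, less where a joint would pass 70% of its speed; a pose out of reach is approached as far as the arm can. A call is refused whole if a number of a shift passes 50 or a number of a turn 0.15, either way. A call with a gripper value outside its range is refused whole. "grip" is the finger opening in mm, from 0 to 85.4, set as the call begins (left out, the last holds). The fingers move at their own pace and stop on an object; "grip_force" is the grip in N (left out, the last holds). Time passes only in rows, so rows that do not move let the fingers close. It gives the time, the measured TCP pose, the force and the opening at its end, in the units of the state.
- ctrl.get_obs(): the state, without advancing time (a new reading comes with each control period).
- ctrl.get_image(name): name is "scene" or "top" or "wrist"; returns the picture (480x640x3 uint8, red, green, blue); there is no depth.
- ctrl.camera_params(name): a dict with "fx", "fy", "cx", "cy" (pixels), "pose" (4x4, takes a point from camera to world coordinates); the wrist camera has in their place "T_tool_cam" (4x4, takes a point from camera to tool coordinates, whose origin is the TCP and whose axes are the tool frame's). Camera axes: x right, y up, looking along -z (the intrinsics and any distortion apply to the point x, -y, -z); pixel columns grow to the right and rows downward; lengths in m; the calibration is good to about 2 mm. A picture is of the moment at which its call begins: read the wrist's pose just before it. camera_params takes no time and is no camera call.
- ctrl.finish_job(): hands the job in, once; it reports no verdict.
The state is a dict: "t": time; "q": joint angles; "dq": joint speeds; "effort": joint torques, N m; "tool_pos": TCP position; "tool_rot": TCP orientation; "contact_force": force on the tool from outside, world axes, zero at the start; "wrist_torque": the same for the moment, N m; "opening": finger opening in m.
Only numpy, scipy, OpenCV 4.12 (cv2) and the standard library are available. Lean on these libraries where they do the work, as an engineer would, in place of code of your own. Each camera call takes 0.05 s, during which the arm holds its last target. There are 200 camera calls.

## Working session

There is one attempt and no reset: what is moved stays moved. The work goes in short steps, Python scripts to look and compute and a tool call to move; the robot and the scene stay as the last step left them, time stands still between calls to the robot, and variables do not carry over. Pictures are saved under pics/ and viewed, about 12 in all and at most 16, crops included, and the job is handed in when it is done.

Besides the shell and the picture viewer there is one more tool, called after "Request:" as name([rows], argument=value, ...), one row to a line, values as JSON. jog_arm: Moves the arm, as the interface text tells. Its arguments: {"type":"object","properties":{"moves":{"type":"array","items":{"type":"array","items":{"type":"number"}}},"grip":{"type":"number"},"grip_force":{"type":"number"}},"required":["moves"]}

```bash
ls; mkdir -p pics
python3 - <<'E'
from station import ctrl
import cv2, numpy as np
np.set_printoptions(precision=4,suppress=True)
o=ctrl.get_obs(); print({k:np.round(v,4) for k,v in o.items()}, ctrl.grip_depth)
for n in ("top","scene","wrist"):
    im=ctrl.get_image(n); cv2.imwrite(f"pics/{n}0.png",im[:,:,::-1]); p=ctrl.camera_params(n); print(n,p)
E
```

```text
pics
{'t': np.float64(0.0), 'q': array([-1.435 ,  0.0534,  1.6143, -0.    ,  1.476 , -0.119 ]), 'dq': array([ 0.0015, -0.001 , -0.0004, -0.0001,  0.0005,  0.0009]), 'effort': array([  0.0003, -39.3687, -37.0171,  -0.    ,   0.0071,   0.    ]), 'tool_pos': array([ 0.1574, -0.6041,  0.1994]), 'tool_rot': array([-0.2672,  2.0878, -2.0835]), 'contact_force': array([-0.2764, -1.1352,  0.5851]), 'wrist_torque': array([ 0.0515, -0.0592,  0.0167]), 'opening': np.float64(0.0851)} 0.0187
top {'fx': 590.7353300002178, 'fy': 590.7353300002178, 'cx': 314.688187282458, 'cy': 228.8971895322741, 'pose': array([[-0.0107,  0.9743, -0.2249,  0.2546],
       [-0.9999, -0.0114, -0.0016, -0.1005],
       [-0.0041,  0.2248,  0.9744,  1.2405],
       [ 0.    ,  0.    ,  0.    ,  1.    ]])}
scene {'fx': 612.508739027398, 'fy': 612.508739027398, 'cx': 323.53307746198476, 'cy': 237.81947797359584, 'pose': array([[ 0.5745,  0.3413, -0.744 , -0.4395],
       [-0.8181,  0.2123, -0.5344, -0.7822],
       [-0.0245,  0.9157,  0.4012,  0.5721],
       [ 0.    ,  0.    ,  0.    ,  1.    ]])}
wrist {'fx': 346.01221316537857, 'fy': 346.01221316537857, 'cx': 317.68408602010385, 'cy': 241.97339846092916, 'T_tool_cam': array([[ 0.0007, -0.9553, -0.2955, -0.0751],
       [-0.0002,  0.2955, -0.9553, -0.1735],
       [ 1.    ,  0.0008,  0.    ,  0.    ],
       [ 0.    ,  0.    ,  0.    ,  1.    ]])}
```

View pics/top0.png

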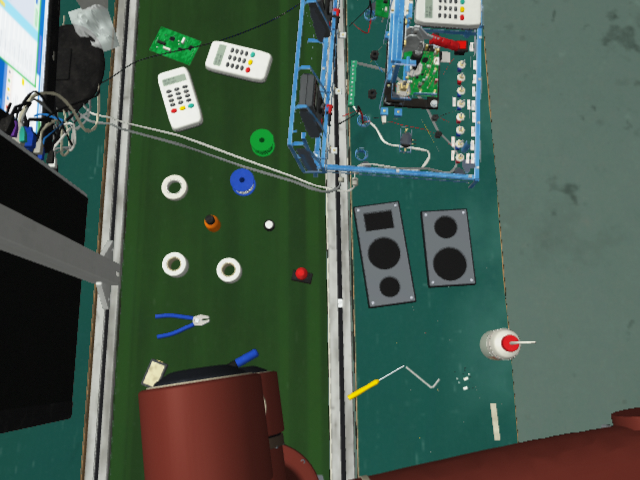

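View pics/scene0.png

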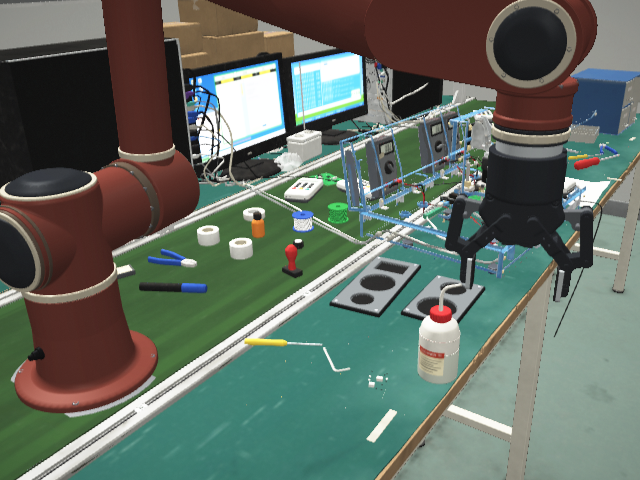

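The top view shows the blue reel (242,181), bottle (211,222), knob (269,225), stamp (303,274) and label roll (229,269). It also shows the tape, presumably (174,187), the long tray (385,253) and the short tray (447,247). Next I'll measure positions from the pixels.

```bash
cat > h.py <<'E'
from station import ctrl
import cv2, numpy as np
from scipy.spatial.transform import Rotation as Ro
np.set_printoptions(precision=4,suppress=True)
def campose(n,o=None):
    p=ctrl.camera_params(n)
    if n!="wrist": return p,p["pose"]
    o=o or ctrl.get_obs(); T=np.eye(4); T[:3,:3]=Ro.from_rotvec(o["tool_rot"]).as_matrix(); T[:3,3]=o["tool_pos"]
    return p,T@p["T_tool_cam"]
def ray(n,u,v,z,o=None):
    p,T=campose(n,o); d=T[:3,:3]@np.array([(u-p["cx"])/p["fx"],-(v-p["cy"])/p["fy"],-1]); c=T[:3,3]
    return c+d*(z-c[2])/d[2]
def proj(n,X,o=None):
    p,T=campose(n,o); x=np.linalg.inv(T)@np.append(X,1); return np.array([p["cx"]+p["fx"]*x[0]/-x[2],p["cy"]-p["fy"]*x[1]/-x[2]])
def plan(x,y,z,zdir=None):
    """tool-frame shift (mm) of the TCP to x,y,z; turn about tool y so that the jaw axis lies along zdir (rad, mod pi)"""
    o=ctrl.get_obs(); R=Ro.from_rotvec(o["tool_rot"]).as_matrix(); 
    d=R.T@(np.array([x,y,z])-o["tool_pos"])*1000
    jaw=np.arctan2(R[1,2],R[0,2]); s="t %.2f tcp %s shift %s jaw %.3f q6 %.2f tilt %s"%(o["t"],o["tool_pos"],np.round(d,1),jaw,o["q"][5],np.round(R.T@[0,0,-1],3))
    if zdir is not None:
        a=(zdir-jaw+np.pi/2)%np.pi-np.pi/2; s+=" turn_y %.3f"%(-a)   # tool y is down
        s+=" shift after turn %s"%np.round(Ro.from_rotvec([0,-a,0]).as_matrix().T@d,1)
    print(s)
E
python3 - <<'E'
from h import *
im=cv2.imread("pics/top0.png"); hsv=cv2.cvtColor(im,cv2.COLOR_BGR2HSV)
def blob(name,mask,box,z):
    m=np.zeros_like(mask); x0,y0,x1,y1=box; m[y0:y1,x0:x1]=mask[y0:y1,x0:x1]
    c=max(cv2.findContours(m,cv2.RETR_EXTERNAL,cv2.CHAIN_APPROX_NONE)[0],key=cv2.contourArea)
    (u,v),wh,a=cv2.minAreaRect(c); print(name,np.round([u,v],1),np.round(wh,1),round(a,1),"z",z,ray("top",u,v,z),"size mm",np.round(np.array(wh)*1.2/590*1000)); return c
h,s,v=cv2.split(hsv); B=lambda m:(m.astype(np.uint8)*255)
white=B((s<60)&(v>150))
blob("label",white,(205,250,255,290),.03); blob("ringUL",white,(150,165,200,210),.016); blob("ringLL",white,(150,245,200,285),.03)
blob("blue",B((h>105)&(h<130)&(s>120)),(220,160,262,200),.036)
blob("knobcap",white,(255,212,285,240),.016)
blob("red",B(((h<8)|(h>172))&(s>140)&(v>90)),(285,255,320,290),.065)
blob("bottle",B((h>4)&(h<22)&(s>140)),(195,205,228,240),.03)
grey=B((s<70)&(v>70))
for nm,bx in (("long",(353,195,416,310)),("short",(418,200,480,292))):
    c=blob(nm,grey,bx,.01)
    print([ray("top",*p,.01)[:2].round(4).tolist() for p in cv2.boxPoints(cv2.minAreaRect(c))])
    x0,y0,x1,y1=bx; m=np.zeros(im.shape[:2],np.uint8); cv2.drawContours(m,[c],-1,255,-1); m[grey>0]=0
    for k in cv2.findContours(m,cv2.RETR_EXTERNAL,cv2.CHAIN_APPROX_NONE)[0]:
        if cv2.contourArea(k)>150:(u,w),wh,a=cv2.minAreaRect(k); print("  pocket",u,w,wh,ray("top",u,w,.008))
cv2.imwrite("pics/crop1.png",cv2.resize(im[140:320,140:490],None,fx=2.28,fy=2.28,interpolation=cv2.INTER_CUBIC))
plan(.5,-.1,.2)
E
```

```text
label [228.3 269.2] [23.3 24. ] 45.0 z 0.03 [0.4503 0.0816 0.03  ] size mm [47. 49.]
ringUL [173.5 186. ] [25. 24.] 0.0 z 0.016 [0.6361 0.2063 0.016 ] size mm [51. 49.]
ringLL [173.5 263.5] [23. 23.] 90.0 z 0.03 [0.4637 0.1956 0.03  ] size mm [47. 47.]
blue [242.5 181.8] [27.8 23.9] 66.8 z 0.036 [0.6375 0.0545 0.036 ] size mm [57. 49.]
knobcap [268.5 224. ] [7.6 7.2] 63.4 z 0.016 [ 0.5491 -0.      0.016 ] size mm [15. 15.]
red [301. 273.] [11.3 11.3] 45.0 z 0.065 [ 0.4354 -0.07    0.065 ] size mm [23. 23.]
bottle [212.2 223.5] [16.  14.3] 60.3 z 0.03 [0.5482 0.1175 0.03  ] size mm [33. 29.]
long [384.2 253.6] [101.4  45.7] 80.9 z 0.01 [ 0.4832 -0.245   0.01  ] size mm [206.  93.]
[[0.5857, -0.1829], [0.6006, -0.2809], [0.3843, -0.3048], [0.3705, -0.2105]]
  pocket 389.5 286.5 (19.0, 19.0) [ 0.4135 -0.2536  0.008 ]
  pocket 383.5 253.0 (30.0, 31.0) [ 0.4849 -0.2437  0.008 ]
  pocket 378.3799743652344 220.15994262695312 (17.677669525146484, 27.860008239746094) [ 0.5567 -0.2354  0.008 ]
short [448.  247.2] [76.4 45.4] 84.0 z 0.01 [ 0.4954 -0.3807  0.01  ] size mm [155.  92.]
[[0.5741, -0.3285], [0.5835, -0.4261], [0.4189, -0.4316], [0.41, -0.3367]]
  pocket 449.25006103515625 263.7500305175781 (32.526912689208984, 31.819805145263672) [ 0.4603 -0.3815  0.008 ]
  pocket 445.0 226.5 (21.0, 22.0) [ 0.5411 -0.3775  0.008 ]
t 0.15 tcp [ 0.1574 -0.6043  0.1996] shift [-458.6    0.4 -401.7] jaw -1.316 q6 -0.12 tilt [0.    1.    0.002]
```

View pics/crop1.png

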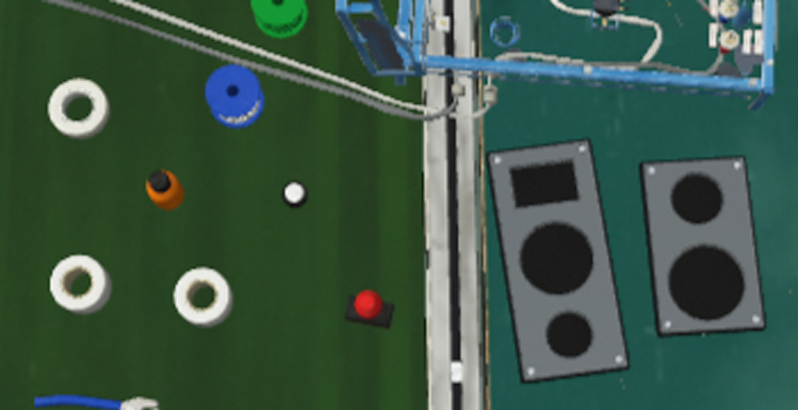

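The pocket spacings come out at 72 and 81 mm, against the true 72 and 80. The tray yaws are 0.128 (long) and 0.05 (short). Now I'll move over the belt for a closer look.

Request:
jog_arm([
  [0,-50,0,0,0,0],
  [0,-50,0,0,0,0],
  [-37,0,-28,0,0,0],
  [-37,0,-28,0,0,0],
  [-37,0,-28,0,0,0],
  [-37,0,-28,0,0,0],
  [-37,0,-28,0,0,0],
  [-37,0,-28,0,0,0],
  [-37,0,-28,0,0,0],
  [-25,0,-42,0,0,0],
  [-25,0,-42,0,0,0],
  [-25,0,-42,0,0,0],
])

```text
t: 1.35
tool_pos: [0.3997, -0.2071, 0.3002]
tool_rot: [-0.267, 2.086, -2.086]
contact_force: [0.7, 0.0, 0.2]
opening: 0.0855
```

Request:
jog_arm([
  [-25,0,-42,0,0,0],
  [-25,0,-42,0,0,0],
  [-25,0,-42,0,0,0],
  [-25,0,-42,0,0,0],
  [-25,0,-42,0,0,0],
  [0,0,0,0,0.15,0],
  [0,0,0,0,0.15,0],
  [0,0,0,0,0.15,0],
])

```text
t: 2.15
tool_pos: [0.4674, 0.0265, 0.3001]
tool_rot: [-0.211, -2.116, 2.116]
contact_force: [-0.3, 0.4, -0.3]
opening: 0.0854
```

```bash
python3 -c "
from h import *
plan(.45,.02,.26,-1.443)"
```

```text
t 2.15 tcp [0.4674 0.0265 0.3001] shift [15.7 40.1  9.8] jaw -1.770 q6 1.67 tilt [-0.001  1.    -0.   ] turn_y -0.327 shift after turn [18.1 40.1  4.3]
```

Request:
jog_arm([
  [0,0,0,0,-0.15,0],
  [0,0,0,0,-0.15,0],
  [0,0,0,0,-0.15,0],
  [0,0,0,0,-0.15,0],
  [0,0,0,0,-0.15,0],
  [0,0,0,0,-0.15,0],
  [0,0,0,0,-0.15,0],
  [0,0,0,0,-0.15,0],
  [0,0,0,0,-0.15,0],
  [0,0,0,0,-0.15,0],
  [0,0,0,0,-0.15,0],
  [0,0,0,0,-0.15,0],
])

```text
t: 3.35
tool_pos: [0.4674, 0.0257, 0.3002]
tool_rot: [-1.228, 1.18, -1.179]
contact_force: [0.1, -0.3, 0.1]
opening: 0.0853
```

Request:
jog_arm([
  [0,10,0,0,-0.15,0],
  [0,10,0,0,-0.15,0],
  [0,10,0,0,-0.15,0],
  [0,10,0,0,-0.15,0],
  [0,0,0,0,-0.15,0],
  [0,0,0,0,-0.15,0],
  [0,0,0,0,-0.15,0],
  [0,0,0,0,-0.15,0],
  [0,0,0,0,-0.15,0],
  [0,0,0,0,-0.15,0],
  [0,0,0,0,-0.15,0],
  [0,0,0,0,0,0],
])

```text
t: 4.55
tool_pos: [0.4674, 0.0257, 0.2602]
tool_rot: [-1.569, -0.088, 0.089]
contact_force: [0.1, 0.7, -0.5]
opening: 0.0851
```

Run:
```python
from h import *
o=ctrl.get_obs(); im=ctrl.get_image("wrist")[:,:,::-1].copy(); cv2.imwrite("pics/w1.png",im)
plan(.55,0,.2,-1.443)
for n,X in dict(knob=[.549,0,.016],label=[.450,.0816,.03],stamp=[.4354,-.07,.065],spool=[.6375,.0545,.036],flux=[.548,.1175,.03]).items(): print(n,proj("wrist",X,o).round(1))
```

```text
t 4.60 tcp [0.4674 0.0257 0.2603] shift [ 79.3  60.2 -34.7] jaw 1.681 q6 -1.79 tilt [ 0.001  1.    -0.   ] turn_y -0.018 shift after turn [ 78.7  60.2 -36.1]
knob [290.8 260.4]
label [366.9 192.9]
stamp [230.4 168.3]
spool [325.1 333.2]
flux [383.2 273.4]
```

View pics/w1.png

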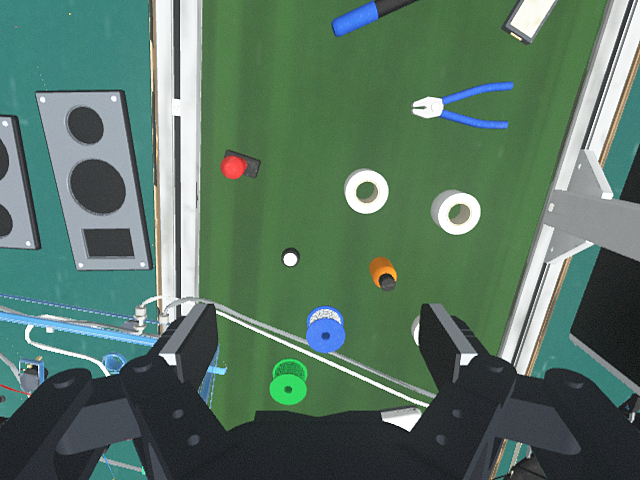

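The wrist view agrees with the predictions to about 3 px: knob (290,258), label (366,190), reel top (326,336). That confirms the belt is at z=0. I'll refine from this image, including the stamp foot's yaw.

Run:
```python
from h import *
o=ctrl.get_obs(); im=cv2.imread("pics/w1.png"); h,s,v=cv2.split(cv2.cvtColor(im,cv2.COLOR_BGR2HSV)); B=lambda m:(m.astype(np.uint8)*255)
def blob(name,mask,box,z):
    m=np.zeros_like(mask); x0,y0,x1,y1=box; m[y0:y1,x0:x1]=mask[y0:y1,x0:x1]
    c=max(cv2.findContours(m,cv2.RETR_EXTERNAL,cv2.CHAIN_APPROX_NONE)[0],key=cv2.contourArea)
    r=cv2.minAreaRect(c); P=np.array([ray("wrist",*p,z,o)[:2] for p in cv2.boxPoints(r)])
    print(name,np.round(r[0],1),ray("wrist",*r[0],z,o),"sides",np.linalg.norm(P[0]-P[1]).round(4),np.linalg.norm(P[1]-P[2]).round(4),"ang",[np.arctan2(*(P[i+1]-P[i])[::-1]).round(3) for i in (0,1)]); return P
blob("knobcap",B((s<60)&(v>150)),(275,245,305,272),.016)
blob("label",B((s<60)&(v>150)),(335,160,400,220),.03)
blob("red",B(((h<8)|(h>172))&(s>140)&(v>90)),(215,145,265,185),.06)
blob("foot",B((v<70)&~((h>40)&(h<80)&(s>90))),(215,140,270,185),.012)
blob("blue",B((h>105)&(h<130)&(s>120)),(300,300,350,356),.036)
blob("cap",B((v<70)&~((h>40)&(h<80)&(s>90))),(372,268,400,295),.058)
print("cap pt",ray("wrist",388,283,.058,o),"spool hole",ray("wrist",326,336,.036,o))
cv2.imwrite("pics/crop2.png",np.hstack([cv2.resize(im[140:190,210:270],(600,500),interpolation=cv2.INTER_CUBIC)]))
```

```text
knobcap [289.5 259. ] [ 0.5472 -0.0021  0.016 ] sides 0.0166 0.0164 ang [np.float64(1.68), np.float64(0.091)]
label [366. 191.] [0.4481 0.0802 0.03  ] sides 0.0505 0.0516 ang [np.float64(1.68), np.float64(0.169)]
red [233. 167.] [ 0.4341 -0.0684  0.06  ] sides 0.0273 0.0229 ang [np.float64(1.68), np.float64(0.048)]
foot [246.5 157.9] [ 0.4271 -0.0639  0.012 ] sides 0.0171 0.0425 ang [np.float64(2.431), np.float64(0.902)]
blue [325. 329.] [0.6315 0.0532 0.036 ] sides 0.0485 0.0682 ang [np.float64(1.68), np.float64(0.132)]
cap [384.8 278.1] [0.5431 0.1132 0.058 ] sides 0.0161 0.0114 ang [np.float64(2.187), np.float64(0.594)]
cap pt [0.5489 0.118  0.058 ] spool hole [0.6417 0.0557 0.036 ]
```

View pics/crop2.png

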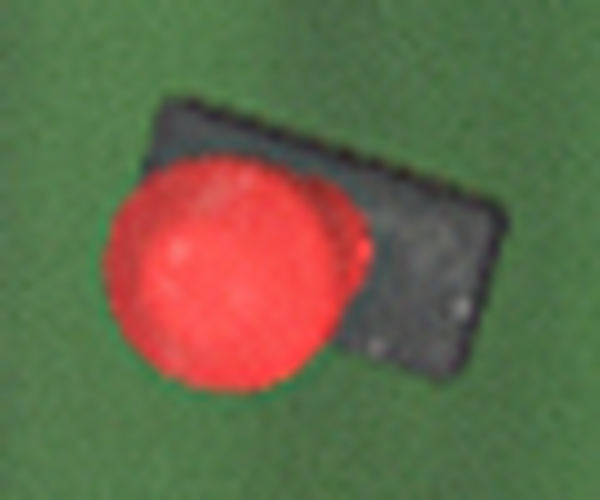

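The stamp foot's long axis is at about 1.365 rad; both cameras agree. Knob first, with the jaws across the long tray (1.70 rad).

Request:
jog_arm([
  [0,0,0,0,-0.018,0],
  [15.3,30,-7.5,0,0,0],
  [15.3,30,-7.5,0,0,0],
  [15.3,30,-7.5,0,0,0],
  [15.3,30,-7.5,0,0,0],
  [15.3,30,-7.3,0,0,0],
  [0,40,0,0,0,0],
  [0,30,0,0,0,0],
  [0,20,0,0,0,0],
  [0,14,0,0,0,0],
  [0,0,0,0,0,0],
], grip=50)

```text
t: 5.7
tool_pos: [0.5465, -0.001, 0.0044]
tool_rot: [-1.567, -0.099, 0.106]
contact_force: [-0.3, 0.4, -0.5]
opening: 0.0502
```

Request:
jog_arm([
  [0,0,0,0,0,0],
  [0,0,0,0,0,0],
  [0,0,0,0,0,0],
  [0,0,0,0,0,0],
  [0,0,0,0,0,0],
  [0,0,0,0,0,0],
], grip=15, grip_force=30)

```text
t: 6.3
tool_pos: [0.5485, -0.0013, 0.0069]
tool_rot: [-1.568, -0.103, 0.103]
contact_force: [0.1, -0.6, -0.3]
opening: 0.0149
```

```bash
python3 -c "
from h import *
plan(.48,-.1,.12,1.699)
plan(.4135,-.2535,.0125,1.699)"
```

```text
t 6.30 tcp [ 0.5485 -0.0013  0.0069] shift [ -80.8 -113.2  -88.9] jaw 1.702 q6 -1.84 tilt [-0.  1.  0.] turn_y 0.003 shift after turn [ -80.5 -113.2  -89.2]
t 6.30 tcp [ 0.5485 -0.0013  0.0069] shift [-166.8   -5.7 -232.4] jaw 1.702 q6 -1.84 tilt [-0.  1.  0.] turn_y 0.003 shift after turn [-166.1   -5.7 -232.9]
```

The opening went to 15 mm, so the knob wasn't gripped. I'll look.

Run:
```python
from h import *
o=ctrl.get_obs(); im=ctrl.get_image("wrist")[:,:,::-1].copy(); cv2.imwrite("pics/w2.png",im)
print(proj("wrist",o["tool_pos"],o))
```

```text
[318.0062 280.9773]
```

View pics/w2.png

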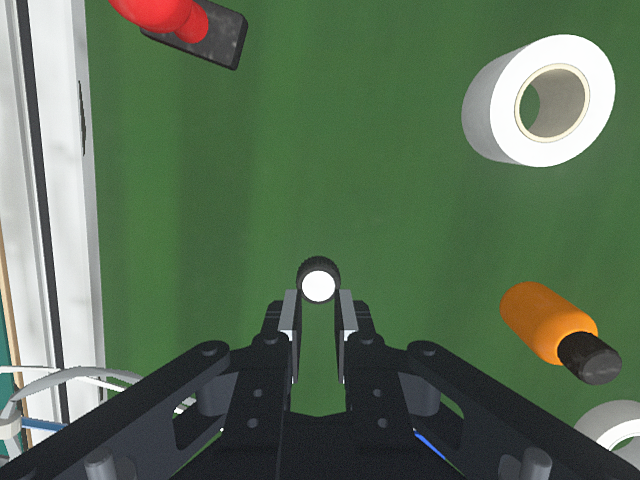

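Run:
```python
from h import *
p=ctrl.camera_params("wrist"); Ti=np.linalg.inv(p["T_tool_cam"])
for hh in (0,10,20,30):
  for x in (-11,11):
    for z in (7.5,12):
        c=Ti@[x/1e3,-hh/1e3,z/1e3,1]; print(hh,x,z,np.round([p["cx"]+p["fx"]*c[0]/-c[2],p["cy"]-p["fy"]*c[1]/-c[2]],0))
im=cv2.imread("pics/w2.png"); cv2.imwrite("pics/crop3.png",cv2.resize(im[245:395,240:400],None,fx=4,fy=4,interpolation=cv2.INTER_CUBIC))
```

```text
0 -11 7.5 [332. 262.]
0 -11 12 [340. 262.]
0 11 7.5 [332. 299.]
0 11 12 [340. 299.]
10 -11 7.5 [333. 269.]
10 -11 12 [342. 269.]
10 11 7.5 [332. 308.]
10 11 12 [341. 308.]
20 -11 7.5 [334. 277.]
20 -11 12 [343. 277.]
20 11 7.5 [333. 318.]
20 11 12 [342. 318.]
30 -11 7.5 [335. 285.]
30 -11 12 [345. 285.]
30 11 7.5 [334. 328.]
30 11 12 [344. 328.]
```

View pics/crop3.png

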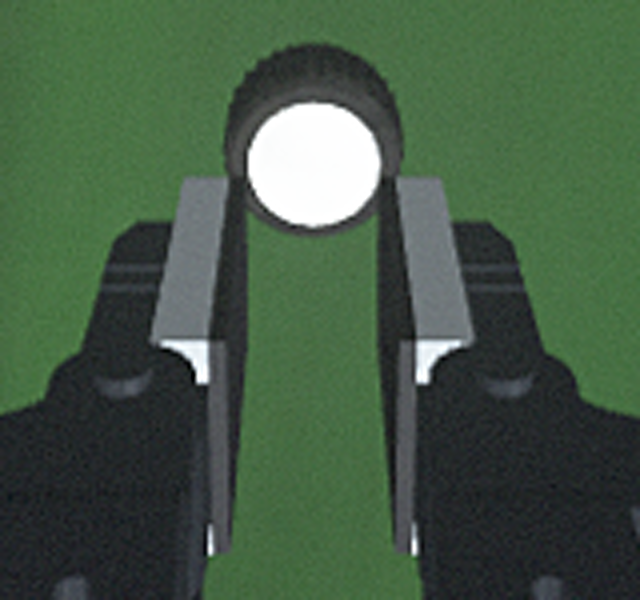

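The knob sits directly below the TCP, but the pads shut to 15 mm above it. The fingertips are therefore well above the nominal TCP height. I'll reopen, go lower with care and close again.

Request:
jog_arm([
  [0,0,0,0,0,0],
  [0,0,0,0,0,0],
  [0,0,0,0,0,0],
  [0,4,0,0,0,0],
  [0,4,0,0,0,0],
  [0,0,0,0,0,0],
], grip=50)

```text
t: 6.95
tool_pos: [0.5475, -0.0011, -0.0024]
tool_rot: [-1.568, -0.102, 0.104]
contact_force: [0.3, -0.3, 0.5]
opening: 0.0502
```

Request:
jog_arm([
  [0,0,0,0,0,0],
  [0,0,0,0,0,0],
  [0,0,0,0,0,0],
  [0,0,0,0,0,0],
  [0,0,0,0,0,0],
  [0,0,0,0,0,0],
], grip=15)

```text
t: 7.55
tool_pos: [0.5484, -0.0013, -0.0013]
tool_rot: [-1.568, -0.103, 0.103]
contact_force: [-0.9, -0.1, 0.1]
opening: 0.0153
```

Run:
```python
from h import *
o=ctrl.get_obs(); im=ctrl.get_image("wrist")[:,:,::-1].copy(); cv2.imwrite("pics/w3.png",cv2.resize(im[230:410,220:420],None,fx=3,fy=3))
print(o["tool_pos"],o["opening"],o["contact_force"],proj("wrist",o["tool_pos"],o))
```

```text
[ 0.5484 -0.0013 -0.0013] 0.015314833988426459 [-0.874  -0.1099  0.1431] [318.0061 280.9773]
```

View pics/w3.png

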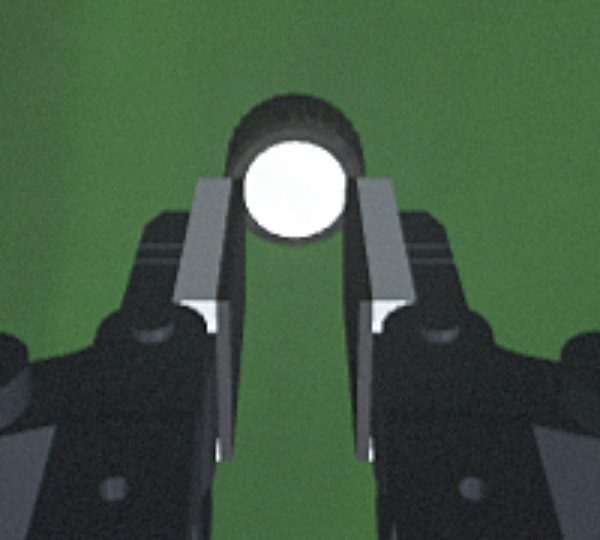

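Request:
jog_arm([
  [0,0,0,0,0,0],
  [0,0,0,0,0,0],
  [0,0,0,0,0,0],
  [0,5,0,0,0,0],
  [0,5,0,0,0,0],
  [0,4,0,0,0,0],
  [0,4,0,0,0,0],
  [0,0,0,0,0,0],
], grip=50)

```text
t: 8.4
tool_pos: [0.5476, -0.0011, -0.0204]
tool_rot: [-1.568, -0.102, 0.104]
contact_force: [-0.8, 0.7, -0.3]
opening: 0.0501
```

Request:
jog_arm([
  [0,0,0,0,0,0],
  [0,0,0,0,0,0],
  [0,0,0,0,0,0],
  [0,0,0,0,0,0],
  [0,0,0,0,0,0],
  [0,0,0,0,0,0],
], grip=15)

```text
t: 9.0
tool_pos: [0.5487, -0.0013, -0.019]
tool_rot: [-1.569, -0.104, 0.102]
contact_force: [0.2, 0.1, 1.8]
opening: 0.0204
```

Run:
```python
from h import *
o=ctrl.get_obs(); im=ctrl.get_image("wrist")[:,:,::-1].copy(); cv2.imwrite("pics/w4.png",cv2.resize(im[230:410,220:420],None,fx=3,fy=3))
print(o["tool_pos"],o["opening"],o["contact_force"])
```

```text
[ 0.5487 -0.0013 -0.019 ] 0.020393169656600676 [0.2185 0.0957 1.797 ]
```

View pics/w4.png

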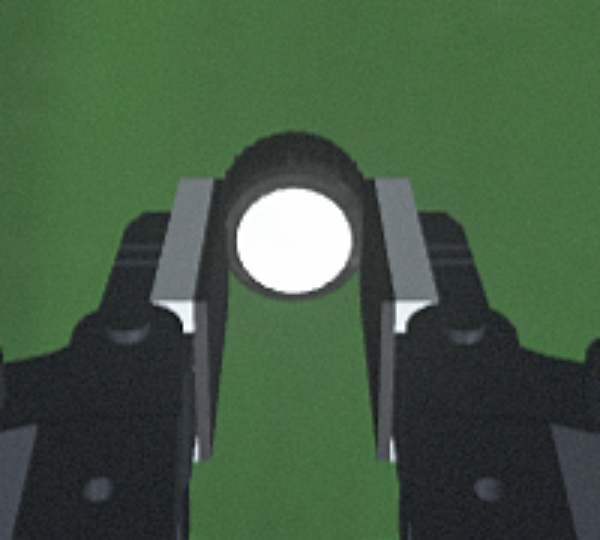

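The pads now hold the knob, probably only at its rim. I'll go 5 mm lower for a better bite.

Request:
jog_arm([
  [0,0,0,0,0,0],
  [0,0,0,0,0,0],
  [0,3,0,0,0,0],
  [0,2,0,0,0,0],
  [0,0,0,0,0,0],
], grip=40)

```text
t: 9.55
tool_pos: [0.5477, -0.0012, -0.0251]
tool_rot: [-1.568, -0.102, 0.104]
contact_force: [0.3, -0.0, -0.4]
opening: 0.04
```

Request:
jog_arm([
  [0,0,0,0,0,0],
  [0,0,0,0,0,0],
  [0,0,0,0,0,0],
  [0,0,0,0,0,0],
  [0,0,0,0,0,0],
], grip=15)

```text
t: 10.05
tool_pos: [0.5484, -0.0013, -0.0244]
tool_rot: [-1.568, -0.103, 0.103]
contact_force: [-0.0, -0.6, -0.6]
opening: 0.0216
```

Run:
```python
from h import *
plan(.48,-.1,.10,1.699)
```

```text
t 10.05 tcp [ 0.5484 -0.0013 -0.0244] shift [ -80.7 -124.4  -89. ] jaw 1.702 q6 -1.84 tilt [-0.  1.  0.] turn_y 0.003 shift after turn [ -80.4 -124.4  -89.2]
```

Request:
jog_arm([
  [0,-40,0,0,0,0],
  [0,-45,0,0,0,0],
  [0,-40,0,0,0,0],
  [-27.7,0,-38.8,0,0,0],
  [-27.7,0,-38.8,0,0,0],
  [-27.7,0,-38.8,0,0,0],
  [-27.7,0,-38.8,0,0,0],
  [-27.7,0,-38.8,0,0,0],
  [-27.7,0,-38.8,0,0,0],
  [0,40,0,0,0,0],
  [0,20,0,0,0,0],
  [0,0,0,0,0,0],
])

```text
t: 11.25
tool_pos: [0.4112, -0.2522, 0.037]
tool_rot: [-1.563, -0.098, 0.106]
contact_force: [0.6, 1.1, -0.5]
opening: 0.0217
```

Run:
```python
from h import *
o=ctrl.get_obs(); im=ctrl.get_image("wrist")[:,:,::-1].copy(); cv2.imwrite("pics/w5.png",im)
print(o["opening"],o["contact_force"]); plan(.4135,-.2535,-.018,1.699)
for n,X in dict(kp=[.4135,-.2536,.01],lp=[.4849,-.2443,.01],sp=[.5567,-.2354,.01],so=[.4603,-.3815,.01],fl=[.5411,-.3775,.01]).items(): print(n,proj("wrist",X,o).round(1))
```

```text
0.021675194744475258 [ 0.5501  1.1065 -0.5111]
t 11.30 tcp [ 0.4127 -0.253   0.0392] shift [ 0.8 57.2 -0.7] jaw 1.702 q6 -2.41 tilt [ 0.002  1.    -0.003] turn_y 0.003 shift after turn [ 0.8 57.2 -0.7]
kp [315.  266.8]
lp [315.2 365.7]
sp [314.9 448.8]
so [108.6 310.7]
fl [119.5 412.6]
```

View pics/w5.png

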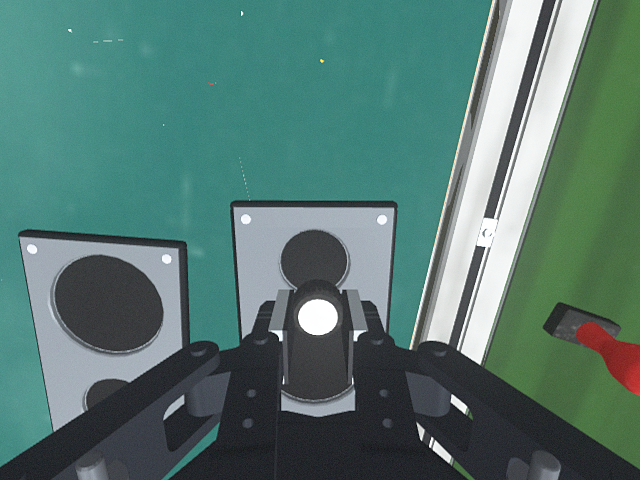

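The knob pocket appears at (314,262), against a prediction of (315,267). That puts the trays about 3 mm nearer the robot than the top camera says. I'll correct for this and place the knob.

Request:
jog_arm([
  [-2.5,20,-0.5,0,0,0],
  [0,20,0,0,0,0],
  [0,10,0,0,0,0],
  [0,4,0,0,0,0],
  [0,2,0,0,0,0],
  [0,0,0,0,0,0],
])

```text
t: 11.9
tool_pos: [0.4123, -0.255, -0.0145]
tool_rot: [-1.569, -0.104, 0.102]
contact_force: [-0.1, -0.9, -0.6]
opening: 0.0215
```

Request:
jog_arm([
  [0,0,0,0,0,0],
  [0,0,0,0,0,0],
  [0,0,0,0,0,0],
  [0,-30,0,0,0,0],
  [0,-45,0,0,0,0],
  [0,-45,0,0,0,0],
  [0,-40,0,0,0,0],
  [0,0,0,0,0,0],
], grip=45)

```text
t: 12.7
tool_pos: [0.4151, -0.2576, 0.1525]
tool_rot: [-1.578, -0.111, 0.095]
contact_force: [0.4, -0.1, 0.0]
opening: 0.0445
```

Run:
```python
from h import *
o=ctrl.get_obs(); im=ctrl.get_image("wrist")[:,:,::-1].copy(); cv2.imwrite("pics/w6.png",im)
plan(.449,.081,.14,1.699)
h,s,v=cv2.split(cv2.cvtColor(im,cv2.COLOR_BGR2HSV))
# knob cap and pocket
for n,X in dict(kp=[.4105,-.2535,.01],lp=[.482,-.2443,.01],so=[.457,-.3815,.01]).items(): print(n,proj("wrist",X,o).round(1))
```

```text
t 12.75 tcp [ 0.4137 -0.2564  0.149 ] shift [ 79.1   7.4 329.9] jaw 1.702 q6 -2.41 tilt [-0.006  1.     0.006] turn_y 0.003 shift after turn [ 78.1   7.4 330.1]
kp [324.5 214. ]
lp [323.9 284.7]
so [186.1 243.6]
```

View pics/w6.png

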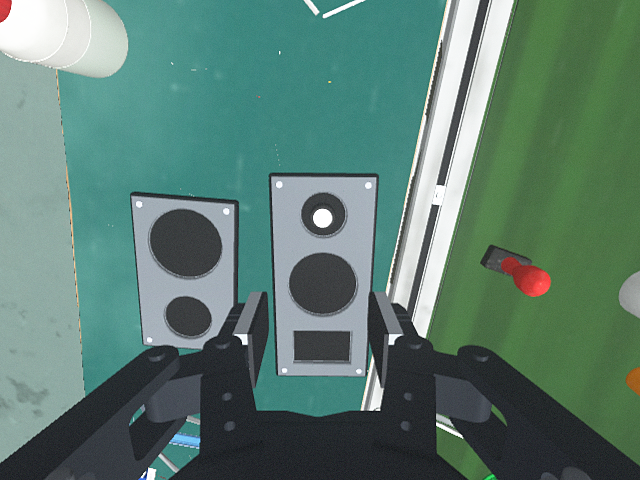

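The knob is in its pocket: cap at (322,218), pocket centre (324,214). The corrected pocket estimates match the view to about 1 px. Next is the label roll.

Request:
jog_arm([
  [9.7,0,41.2,0,0,0],
  [9.7,0,41.2,0,0,0],
  [9.7,0,41.2,0,0,0],
  [9.7,0,41.2,0,0,0],
  [9.7,0,41.2,0,0,0],
  [9.7,0,41.2,0,0,0],
  [9.7,0,41.2,0,0,0],
  [9.7,0,41.2,0,0,0],
  [0,30,0,0,0,0],
  [0,30,0,0,0,0],
  [0,0,0,0,0,0],
], grip=78)

```text
t: 13.85
tool_pos: [0.4404, 0.0827, 0.0785]
tool_rot: [-1.568, -0.094, 0.113]
contact_force: [-0.0, -1.2, 0.4]
opening: 0.0783
```

Run:
```python
from h import *
plan(.4485,.0805,-.024,1.699); o=ctrl.get_obs(); im=ctrl.get_image("wrist")[:,:,::-1].copy(); cv2.imwrite("pics/w7.png",im)
print(proj("wrist",[.4485,.0805,.03],o)); 
h,s,v=cv2.split(cv2.cvtColor(im,cv2.COLOR_BGR2HSV)); m=((s<60)&(v>150)).astype(np.uint8)*255
for c in cv2.findContours(m,cv2.RETR_EXTERNAL,cv2.CHAIN_APPROX_NONE)[0]:
    if cv2.contourArea(c)>800: r=cv2.minAreaRect(c); print(np.round(r[0]),np.round(r[1]),ray("wrist",*r[0],.03,o))
```

```text
t 13.85 tcp [0.4404 0.0827 0.0785] shift [  9.  102.4  -3.3] jaw 1.703 q6 -1.68 tilt [ 0.012  1.    -0.001] turn_y 0.004 shift after turn [  9.  102.4  -3.3]
[313.1789 263.6232]
[616. 376.] [30. 67.] [0.5082 0.3202 0.03  ]
[595. 350.] [22. 79.] [0.4885 0.2961 0.03  ]
[465. 292.] [83. 65.] [0.4559 0.1888 0.03  ]
[315. 259.] [73. 77.] [0.4454 0.0813 0.03  ]
[ 14. 318.] [ 27. 232.] [ 0.5178 -0.1275  0.03  ]
[420. 122.] [36. 53.] [0.349 0.133 0.03 ]
[ 23. 202.] [407.  37.] [ 0.4311 -0.1114  0.03  ]
```

Request:
jog_arm([
  [0,0,0,0,0,0],
  [0,0,0,0,0,0],
])

```text
t: 14.1
tool_pos: [0.4466, 0.082, 0.0863]
tool_rot: [-1.568, -0.105, 0.1]
contact_force: [-0.1, -0.6, -0.1]
opening: 0.0785
```

Run:
```python
from h import *
plan(.4475,.081,-.024,1.699)
```

```text
t 14.10 tcp [0.4466 0.082  0.0863] shift [  0.4 110.3  -1.1] jaw 1.701 q6 -1.68 tilt [-0.003  1.     0.   ] turn_y 0.002 shift after turn [  0.4 110.3  -1.1]
```

Request:
jog_arm([
  [0.5,30,-1,0,0,0],
  [0,30,0,0,0,0],
  [0,30,0,0,0,0],
  [0,15,0,0,0,0],
  [0,5,0,0,0,0],
  [0,0,0,0,0,0],
  [0,0,0,0,0,0],
])

```text
t: 14.8
tool_pos: [0.4477, 0.0813, -0.0237]
tool_rot: [-1.568, -0.105, 0.1]
contact_force: [0.3, 0.1, 0.9]
opening: 0.0782
```

Request:
jog_arm([
  [0,0,0,0,0,0],
  [0,0,0,0,0,0],
  [0,0,0,0,0,0],
  [0,0,0,0,0,0],
  [0,0,0,0,0,0],
], grip=38)

```text
t: 15.3
tool_pos: [0.4473, 0.0814, -0.024]
tool_rot: [-1.569, -0.105, 0.101]
contact_force: [-2.1, -0.0, 6.3]
opening: 0.0484
```

Run:
```python
from h import *
plan(.482,-.2443,-.018,1.699)
```

```text
t 15.30 tcp [ 0.4473  0.0814 -0.024 ] shift [  -8.2   -5.9 -327.4] jaw 1.702 q6 -1.69 tilt [-0.002  1.     0.   ] turn_y 0.003 shift after turn [  -7.2   -5.9 -327.5]
```

The wrist reads 6 N upward, so the tips are near the belt. I'll regrip 6 mm higher.

Request:
jog_arm([
  [0,0,0,0,0,0],
  [0,0,0,0,0,0],
  [0,-6,0,0,0,0],
  [0,0,0,0,0,0],
], grip=65)

```text
t: 15.7
tool_pos: [0.4465, 0.0814, -0.0187]
tool_rot: [-1.568, -0.104, 0.102]
contact_force: [0.3, 0.5, 0.6]
opening: 0.0647
```

Request:
jog_arm([
  [0,0,0,0,0,0],
  [0,0,0,0,0,0],
  [0,0,0,0,0,0],
  [0,0,0,0,0,0],
], grip=38, grip_force=40)

```text
t: 16.1
tool_pos: [0.4466, 0.0814, -0.0188]
tool_rot: [-1.568, -0.104, 0.102]
contact_force: [-0.3, -0.3, 4.9]
opening: 0.0483
```

Request:
jog_arm([
  [0,-40,0,0,0,0],
  [0,-45,0,0,0,0],
  [0,-35,0,0,0,0],
  [-0.9,0,-41,0,0,0],
  [-0.9,0,-41,0,0,0],
  [-0.9,0,-41,0,0,0],
  [-0.9,0,-41,0,0,0],
  [-0.9,0,-41,0,0,0],
  [-0.9,0,-41,0,0,0],
  [-0.9,0,-41,0,0,0],
  [-0.9,0,-40,0,0,0],
  [0,0,0,0,0,0],
])

```text
t: 17.3
tool_pos: [0.4814, -0.2475, 0.1]
tool_rot: [-1.569, -0.099, 0.1]
contact_force: [-0.2, 0.4, 0.2]
opening: 0.0478
```

Request:
jog_arm([
  [0,0,0,0,0,0],
  [0,0,0,0,0,0],
])

```text
t: 17.5
tool_pos: [0.4812, -0.2425, 0.0997]
tool_rot: [-1.567, -0.103, 0.104]
contact_force: [-0.5, 0.1, 0.3]
opening: 0.0483
```

Run:
```python
from h import *
plan(.482,-.2443,-.012,1.699)
```

```text
t 17.50 tcp [ 0.4812 -0.2425  0.0997] shift [  0.7 111.7  -2. ] jaw 1.703 q6 -2.31 tilt [ 0.001  1.    -0.001] turn_y 0.004 shift after turn [  0.7 111.7  -2. ]
```

Request:
jog_arm([
  [0.7,40,-2,0,0,0],
  [0,40,0,0,0,0],
  [0,20,0,0,0,0],
  [0,8,0,0,0,0],
  [0,3,0,0,0,0],
  [0,1,0,0,0,0],
  [0,0,0,0,0,0],
])

```text
t: 18.2
tool_pos: [0.4838, -0.2461, -0.0098]
tool_rot: [-1.57, -0.105, 0.102]
contact_force: [0.3, 0.4, -0.1]
opening: 0.048
```

Request:
jog_arm([
  [0,0,0,0,0,0],
  [0,0,0,0,0,0],
  [0,0,0,0,0,0],
  [0,-35,0,0,0,0],
  [0,-45,0,0,0,0],
  [0,-45,0,0,0,0],
  [0,-40,0,0,0,0],
  [0,0,0,0,0,0],
  [0,0,0,0,0,0],
], grip=66)

```text
t: 19.1
tool_pos: [0.4834, -0.2462, 0.1553]
tool_rot: [-1.57, -0.105, 0.101]
contact_force: [0.5, 0.5, -1.1]
opening: 0.0665
```

```bash
cat >> h.py <<'E'
def whites(o,im,z,amin=300):
    h,s,v=cv2.split(cv2.cvtColor(im,cv2.COLOR_BGR2HSV)); m=((s<60)&(v>185)).astype(np.uint8)*255
    for c in cv2.findContours(m,cv2.RETR_EXTERNAL,cv2.CHAIN_APPROX_NONE)[0]:
        if cv2.contourArea(c)>amin: r=cv2.minAreaRect(c); print("white",np.round(r[0]),np.round(r[1]),ray("wrist",*r[0],z,o))
E
python3 - <<'E'
from h import *
o=ctrl.get_obs(); im=ctrl.get_image("wrist")[:,:,::-1].copy(); cv2.imwrite("pics/w8.png",im)
whites(o,im,.036); print(proj("wrist",[.482,-.2443,.036],o),o["tool_pos"])
plan(.4345,-.069,.14,1.365)
E
```

```text
white [573. 380.] [35. 20.] [0.61   0.0302 0.036 ]
white [391. 389.] [18. 50.] [ 0.6441 -0.1498  0.036 ]
white [318. 228.] [55. 56.] [ 0.4861 -0.2461  0.036 ]
white [318. 138.] [20. 20.] [ 0.4112 -0.2555  0.036 ]
white [408. 205.] [107. 445.] [ 0.4557 -0.172   0.036 ]
[320.6156 224.2447] [ 0.4834 -0.2462  0.1553]
t 19.15 tcp [ 0.4824 -0.2455  0.1532] shift [-24.4  13.3 181.3] jaw 1.702 q6 -2.31 tilt [ 0.  1. -0.] turn_y 0.337 shift after turn [-82.9  13.3 163. ]
```

Request:
jog_arm([
  [0,0,0,0,0.112,0],
  [0,0,0,0,0.112,0],
  [0,0,0,0,0.113,0],
  [-20.7,0,40.7,0,0,0],
  [-20.7,0,40.7,0,0,0],
  [-20.7,0,40.7,0,0,0],
  [-20.7,0,40.7,0,0,0],
  [0,20,0,0,0,0],
  [0,0,0,0,0,0],
  [0,0,0,0,0,0],
], grip=60)

```text
t: 20.15
tool_pos: [0.4337, -0.0692, 0.1319]
tool_rot: [-1.564, 0.165, -0.159]
contact_force: [-0.6, 0.7, 0.6]
opening: 0.06
```

Run:
```python
from h import *
o=ctrl.get_obs(); im=ctrl.get_image("wrist")[:,:,::-1].copy(); cv2.imwrite("pics/w9.png",cv2.resize(im[140:400,160:480],None,fx=2,fy=2))
plan(.4345,-.069,-.005,1.365); print(proj("wrist",[.4345,-.069,.065],o),proj("wrist",[.4345,-.069,.012],o))
h,s,v=cv2.split(cv2.cvtColor(im,cv2.COLOR_BGR2HSV)); m=(((h<8)|(h>172))&(s>140)&(v>90)).astype(np.uint8)*255
c=max(cv2.findContours(m,cv2.RETR_EXTERNAL,cv2.CHAIN_APPROX_NONE)[0],key=cv2.contourArea); r=cv2.boundingRect(c); print(r)
```

```text
t 20.20 tcp [ 0.4344 -0.0697  0.1328] shift [  0.2 137.8   0.6] jaw 1.364 q6 -1.69 tilt [ 0.002  1.    -0.   ] turn_y -0.001 shift after turn [  0.2 137.8   0.6]
[318.4971 245.1334] [318.3431 226.9001]
(300, 220, 33, 39)
```

View pics/w9.png

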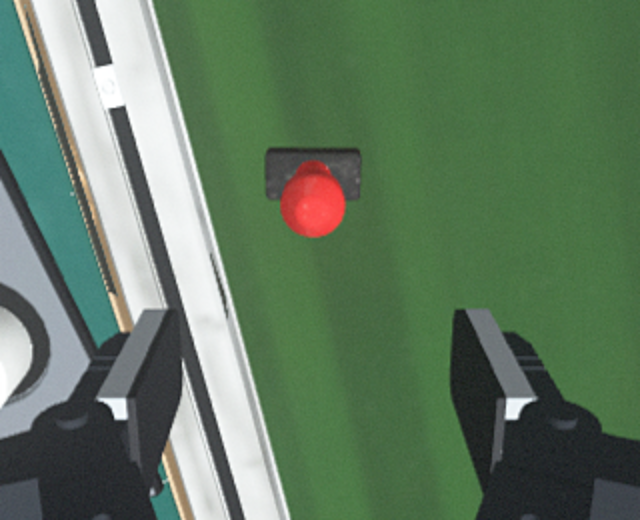

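The foot is aligned with the jaws and the handle is centred at pixel 316 of 318. Descending with a narrower opening to clear the rail.

Request:
jog_arm([
  [0,0,0,0,0,0],
  [0,40,0,0,0,0],
  [0,45,0,0,0,0],
  [0,35,0,0,0,0],
  [0,13,0,0,0,0],
  [0,5,0,0,0,0],
  [0,0,0,0,0,0],
], grip=44)

```text
t: 20.9
tool_pos: [0.4358, -0.0699, -0.0035]
tool_rot: [-1.565, 0.161, -0.163]
contact_force: [0.4, -0.7, 0.2]
opening: 0.0438
```

Request:
jog_arm([
  [0,0,0,0,0,0],
  [0,0,0,0,0,0],
  [0,0,0,0,0,0],
  [0,0,0,0,0,0],
  [0,0,0,0,0,0],
], grip=14)

```text
t: 21.4
tool_pos: [0.4369, -0.0702, -0.0022]
tool_rot: [-1.566, 0.158, -0.165]
contact_force: [-0.5, -2.0, 6.3]
opening: 0.0224
```

Run:
```python
from h import *
plan(.44,-.235,.12,1.699);plan(.5534,-.2351,.003,1.699)
```

```text
t 21.40 tcp [ 0.4369 -0.0702 -0.0022] shift [  37.2 -121.9 -160.8] jaw 1.365 q6 -1.69 tilt [-0.004  1.     0.001] turn_y -0.334 shift after turn [ -17.5 -121.9 -164.1]
t 21.40 tcp [ 0.4369 -0.0702 -0.0022] shift [ 147.7   -4.4 -137.6] jaw 1.365 q6 -1.69 tilt [-0.004  1.     0.001] turn_y -0.334 shift after turn [  94.5   -4.4 -178.4]
```

Request:
jog_arm([
  [0,-30,0,0,0,0],
  [0,-40,0,0,0,0],
  [0,-35,0,0,0,0],
  [0,0,0,0,-0.111,0],
  [0,0,0,0,-0.111,0],
  [0,0,0,0,-0.112,0],
  [18.9,0,-35.7,0,0,0],
  [18.9,0,-35.7,0,0,0],
  [18.9,0,-35.7,0,0,0],
  [18.9,0,-35.7,0,0,0],
  [18.9,0,-35.7,0,0,0],
  [0,0,0,0,0,0],
])

```text
t: 22.6
tool_pos: [0.5532, -0.2378, 0.1005]
tool_rot: [-1.57, -0.099, 0.098]
contact_force: [-0.6, -0.2, -0.7]
opening: 0.0225
```

Request:
jog_arm([
  [0,0,0,0,0,0],
  [0,0,0,0,0,0],
])

```text
t: 22.8
tool_pos: [0.5508, -0.2334, 0.1004]
tool_rot: [-1.568, -0.1, 0.102]
contact_force: [1.0, 0.6, -1.4]
opening: 0.0223
```

Run:
```python
from h import *
plan(.5534,-.2351,.004,1.699); print(ctrl.get_obs()["opening"])
```

```text
t 22.80 tcp [ 0.5508 -0.2334  0.1004] shift [ 2.4 96.4 -2.1] jaw 1.699 q6 -2.22 tilt [ 0.001  1.    -0.001] turn_y 0.000 shift after turn [ 2.4 96.4 -2.1]
0.022254371388000942
```

Request:
jog_arm([
  [2.4,30,-2,0,0,0],
  [0,35,0,0,0,0],
  [0,20,0,0,0,0],
  [0,7,0,0,0,0],
  [0,2,0,0,0,0],
  [0,1,0,0,0,0],
  [0,0,0,0,0,0],
  [0,0,0,0,0,0],
])

```text
t: 23.6
tool_pos: [0.5551, -0.2365, 0.0072]
tool_rot: [-1.57, -0.103, 0.099]
contact_force: [0.7, -0.0, -0.7]
opening: 0.0225
```

Request:
jog_arm([
  [-1,1.5,1,0,0,0],
  [0,1.5,0,0,0,0],
  [0,0,0,0,0,0],
  [0,0,0,0,0,0],
])

```text
t: 24.0
tool_pos: [0.5532, -0.2353, 0.003]
tool_rot: [-1.569, -0.101, 0.1]
contact_force: [-1.2, -0.5, 1.7]
opening: 0.0225
```

Request:
jog_arm([
  [0,0,0,0,0,0],
  [0,0,0,0,0,0],
  [0,0,0,0,0,0],
  [0,-30,0,0,0,0],
  [0,-45,0,0,0,0],
  [0,-45,0,0,0,0],
  [0,-40,0,0,0,0],
  [0,0,0,0,0,0],
  [0,0,0,0,0,0],
], grip=45)

```text
t: 24.9
tool_pos: [0.5536, -0.2355, 0.1641]
tool_rot: [-1.57, -0.103, 0.099]
contact_force: [0.5, 0.3, -1.1]
opening: 0.0454
```

Run:
```python
from h import *
o=ctrl.get_obs(); im=ctrl.get_image("wrist")[:,:,::-1].copy(); cv2.imwrite("pics/w10.png",im)
im2=cv2.resize(im,None,fx=1,fy=1); whites(o,im,.036)
h,s,v=cv2.split(cv2.cvtColor(im,cv2.COLOR_BGR2HSV)); m=(((h<8)|(h>172))&(s>140)&(v>90)).astype(np.uint8)*255
for c in cv2.findContours(m,cv2.RETR_EXTERNAL,cv2.CHAIN_APPROX_NONE)[0]:
    if cv2.contourArea(c)>200: print(cv2.boundingRect(c))
print(proj("wrist",[.5534,-.2351,.071],o),proj("wrist",[.5534,-.2351,.02],o))
plan(.45,-.1,.16,1.62); plan(.6405,.055,.14,1.62)
```

```text
white [359. 380.] [14. 63.] [ 0.7157 -0.1712  0.036 ]
white [ 79. 362.] [10. 78.] [ 0.7305 -0.4597  0.036 ]
white [571. 323.] [28. 45.] [0.622  0.0242 0.036 ]
white [521. 354.] [267.  16.] [ 0.6631 -0.0142  0.036 ]
white [316. 144.] [60. 58.] [ 0.4862 -0.246   0.036 ]
white [317.  88.] [169. 114.] [ 0.4436 -0.2506  0.036 ]
white [415. 150.] [ 53. 320.] [ 0.4804 -0.1623  0.036 ]
(303, 209, 29, 33)
[318.6696 233.5864] [318.6229 218.6751]
t 24.95 tcp [ 0.5526 -0.2349  0.162 ] shift [-84.5   2.1 146.9] jaw 1.699 q6 -2.22 tilt [ 0.001  1.    -0.   ] turn_y 0.079 shift after turn [-95.8   2.1 139.8]
t 24.95 tcp [ 0.5526 -0.2349  0.162 ] shift [124.3  22.  276.3] jaw 1.699 q6 -2.22 tilt [ 0.001  1.    -0.   ] turn_y 0.079 shift after turn [102.1  22.  285.2]
```

View pics/w10.png

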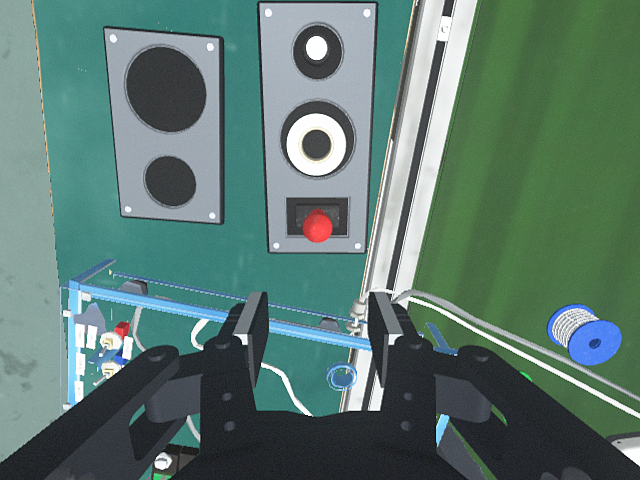

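The knob, label roll and stamp are all seated in the long tray (318,48; 316,144; 318,220). Next is the reel, approached from the robot side.

Request:
jog_arm([
  [0,0,0,0,0.079,0],
  [-12.6,0,42.1,0,0,0],
  [-12.6,0,42.1,0,0,0],
  [-12.6,0,42.1,0,0,0],
  [-12.6,0,42.1,0,0,0],
  [-12.6,0,42.1,0,0,0],
  [-12.6,0,42.1,0,0,0],
  [-12.6,0,42.1,0,0,0],
  [40,0,-2,0,0,0],
  [30,0,-2,0,0,0],
  [0,0,0,0,0,0],
  [0,0,0,0,0,0],
], grip=78)

```text
t: 26.15
tool_pos: [0.5191, 0.0544, 0.16]
tool_rot: [-1.57, -0.035, 0.043]
contact_force: [-1.3, 0.2, 0.1]
opening: 0.0778
```

```bash
cat >> h.py <<'E'
def hue(o,im,lo,hi,z,amin=150,smin=120):
    h,s,v=cv2.split(cv2.cvtColor(im,cv2.COLOR_BGR2HSV)); m=((h>=lo)&(h<=hi)&(s>smin)).astype(np.uint8)*255
    for c in cv2.findContours(m,cv2.RETR_EXTERNAL,cv2.CHAIN_APPROX_NONE)[0]:
        if cv2.contourArea(c)>amin: x,y,w,k=cv2.boundingRect(c); print("hue",(x,y,w,k),ray("wrist",x+w/2,y+k/2,z,o))
E
python3 - <<'E'
from h import *
o=ctrl.get_obs(); im=ctrl.get_image("wrist")[:,:,::-1].copy(); cv2.imwrite("pics/w11.png",im)
hue(o,im,105,130,.036); 
for a in np.linspace(0,2*np.pi,4,endpoint=False): print(proj("wrist",[.6405+.026*np.cos(a),.055+.026*np.sin(a),.036],o).round(1),end=" ")
plan(.6405,.055,-.018,1.62)
E
```

```text
hue (287, 305, 52, 63) [0.6318 0.0551 0.036 ]
hue (446, 21, 99, 25) [0.3626 0.182  0.036 ]
hue (449, 0, 40, 15) [0.3465 0.1589 0.036 ]
[311.4 366.6] [338.8 345.3] [313.7 320.9] [286.2 343.1] t 26.20 tcp [0.519  0.0543 0.1605] shift [122.2 178.   -5.4] jaw 1.620 q6 -1.66 tilt [ 0.004  1.    -0.   ] turn_y -0.000 shift after turn [122.2 178.   -5.4]
```

View pics/w11.png

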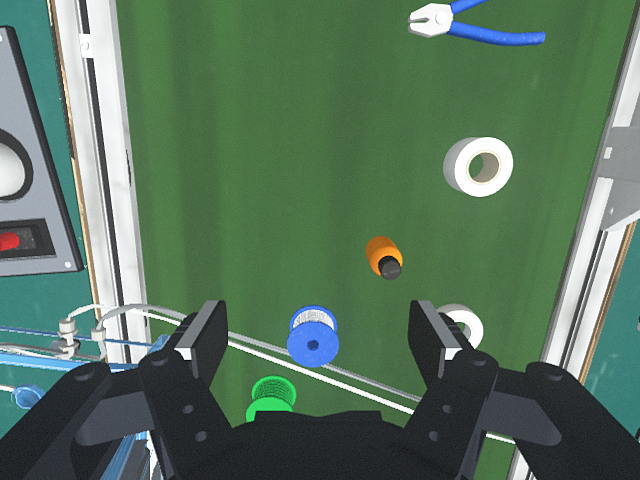

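The reel's top flange is at (313,342), 2 px from the prediction. Moving in and gripping.

Request:
jog_arm([
  [40.7,0,-1.8,0,0,0],
  [40.7,0,-1.8,0,0,0],
  [40.8,0,-1.8,0,0,0],
  [0,40,0,0,0,0],
  [0,45,0,0,0,0],
  [0,40,0,0,0,0],
  [0,0,0,0,0,0],
  [0,0,0,0,0,0],
])

```text
t: 27.0
tool_pos: [0.6416, 0.0547, 0.0372]
tool_rot: [-1.57, -0.037, 0.04]
contact_force: [0.7, -0.1, 0.9]
opening: 0.078
```

Run:
```python
from h import *
plan(.641,.055,-.017,1.62); o=ctrl.get_obs(); im=ctrl.get_image("wrist")[:,:,::-1].copy(); hue(o,im,105,130,.036,600)
for a in np.linspace(0,2*np.pi,4,endpoint=False): print(proj("wrist",[.641+.026*np.cos(a),.055+.026*np.sin(a),.036],o).round(1),end=" ")
```

```text
t 27.00 tcp [0.6416 0.0547 0.0372] shift [-0.4 54.2  0.3] jaw 1.620 q6 -1.65 tilt [ 0.002  1.    -0.   ] turn_y -0.000 shift after turn [-0.4 54.2  0.3]
hue (272, 218, 95, 104) [0.6356 0.0552 0.036 ]
[316.4 321.3] [366.  281.2] [321.  233.4] [271. 277.]
```

Request:
jog_arm([
  [0,25,0,0,0,0],
  [0,20,0,0,0,0],
  [0,7,0,0,0,0],
  [0,2,0,0,0,0],
  [0,0,0,0,0,0],
])

```text
t: 27.55
tool_pos: [0.6442, 0.0549, -0.0143]
tool_rot: [-1.571, -0.041, 0.036]
contact_force: [0.1, -0.3, 0.1]
opening: 0.0781
```

Request:
jog_arm([
  [0,0,0,0,0,0],
  [0,0,0,0,0,0],
  [0,0,0,0,0,0],
  [0,0,0,0,0,0],
  [0,0,0,0,0,0],
], grip=40, grip_force=70)

```text
t: 28.05
tool_pos: [0.644, 0.0551, -0.0142]
tool_rot: [-1.57, -0.04, 0.037]
contact_force: [-2.1, 1.0, 6.3]
opening: 0.047
```

Request:
jog_arm([
  [0,-20,0,0,0,0],
  [0,-40,0,0,0,0],
  [0,-40,0,0,0,0],
  [0,-30,0,0,0,0],
  [-40,0,0,0,0,0],
  [-45,0,0,0,0,0],
  [-45,0,0,0,0,0],
  [-35,0,0,0,0,0],
  [0,0,0,0,0,0],
  [0,0,0,0,0,0],
])

```text
t: 29.05
tool_pos: [0.4773, 0.0468, 0.1135]
tool_rot: [-1.571, -0.039, 0.038]
contact_force: [-0.4, -0.9, -1.7]
opening: 0.0467
```

Run:
```python
from h import *
plan(.457,-.3815,-.008,1.62); print(ctrl.get_obs()["opening"])
```

```text
t 29.05 tcp [0.4773 0.0468 0.1135] shift [ -41.4  121.5 -426.8] jaw 1.620 q6 -1.68 tilt [-0.001  1.     0.   ] turn_y -0.000 shift after turn [ -41.4  121.5 -426.8]
0.04674775143261993
```

Request:
jog_arm([
  [-4.1,0,-42.7,0,0,0],
  [-4.1,0,-42.7,0,0,0],
  [-4.1,0,-42.7,0,0,0],
  [-4.1,0,-42.7,0,0,0],
  [-4.1,0,-42.7,0,0,0],
  [-4.1,0,-42.7,0,0,0],
  [-4.1,0,-42.7,0,0,0],
  [-4.1,0,-42.7,0,0,0],
  [-4.1,0,-42.7,0,0,0],
  [-4.1,0,-42.7,0,0,0],
  [0,0,0,0,0,0],
  [0,0,0,0,0,0],
])

```text
t: 30.25
tool_pos: [0.4584, -0.383, 0.1133]
tool_rot: [-1.57, -0.037, 0.037]
contact_force: [-0.4, -0.2, -2.6]
opening: 0.0466
```

Run:
```python
from h import *
plan(.455,-.3815,-.006,1.62); o=ctrl.get_obs();print(o["opening"]); im=ctrl.get_image("wrist")[:,:,::-1].copy(); cv2.imwrite("pics/w12.png",im)
```

```text
t 30.25 tcp [ 0.4584 -0.383   0.1133] shift [ -3.4 119.3   1.6] jaw 1.618 q6 -2.44 tilt [-0.     1.    -0.001] turn_y -0.002 shift after turn [ -3.3 119.3   1.6]
0.04659743492911672
```

View pics/w12.png

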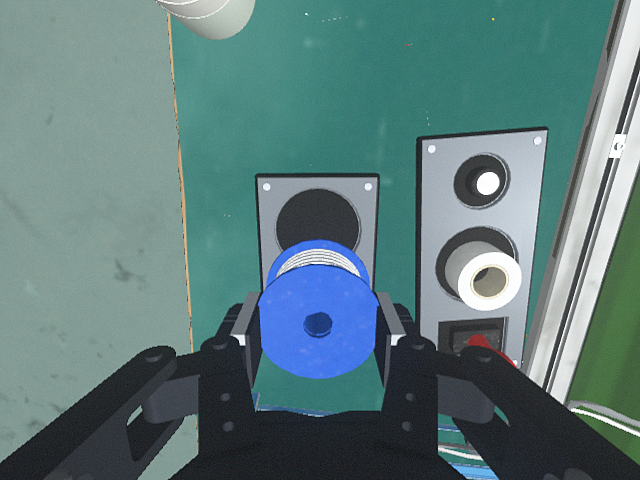

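The reel hangs upright and is lined up with its pocket (318,225). Lowering.

Request:
jog_arm([
  [1,40,1,0,0,0],
  [0,40,0,0,0,0],
  [0,25,0,0,0,0],
  [0,9,0,0,0,0],
  [0,4,0,0,0,0],
  [0,1,0,0,0,0],
  [0,0,0,0,0,0],
  [0,0,0,0,0,0],
])

```text
t: 31.1
tool_pos: [0.46, -0.3817, -0.0035]
tool_rot: [-1.573, -0.04, 0.037]
contact_force: [0.0, 0.1, -2.0]
opening: 0.0468
```

Request:
jog_arm([
  [0,2,0,0,0,0],
  [0,1.5,0,0,0,0],
  [0,0,0,0,0,0],
  [0,0,0,0,0,0],
])

```text
t: 31.5
tool_pos: [0.4589, -0.3807, -0.0089]
tool_rot: [-1.57, -0.039, 0.039]
contact_force: [0.2, 0.1, -1.4]
opening: 0.0467
```

Request:
jog_arm([
  [0,0,0,0,0,0],
  [0,0,0,0,0,0],
  [0,0,0,0,0,0],
  [0,0,0,0,0,0],
  [0,-35,0,0,0,0],
  [0,-45,0,0,0,0],
  [0,-45,0,0,0,0],
  [0,-35,0,0,0,0],
  [0,0,0,0,0,0],
  [0,0,0,0,0,0],
], grip=68)

```text
t: 32.5
tool_pos: [0.4595, -0.3812, 0.1525]
tool_rot: [-1.572, -0.04, 0.037]
contact_force: [-0.3, -0.8, -0.1]
opening: 0.0679
```

Run:
```python
from h import *
o=ctrl.get_obs(); im=ctrl.get_image("wrist")[:,:,::-1].copy(); cv2.imwrite("pics/w13.png",im)
hue(o,im,105,130,.042,600)
for a in np.linspace(0,2*np.pi,4,endpoint=False): print(proj("wrist",[.457+.026*np.cos(a),-.3815+.026*np.sin(a),.042],o).round(1),end=" ")
plan(.43,.1175,.15,1.62); plan(.5485,.1175,.15,1.62)
```

```text
hue (289, 188, 61, 66) [ 0.4531 -0.3804  0.042 ]
[316.5 254.3] [348.6 226.8] [319.5 194.8] [287.2 223.9] t 32.55 tcp [ 0.4587 -0.3803  0.1504] shift [ -4.1   0.8 498.6] jaw 1.620 q6 -2.44 tilt [ 0.001  1.    -0.001] turn_y 0.000 shift after turn [ -4.1   0.8 498.6]
t 32.55 tcp [ 0.4587 -0.3803  0.1504] shift [114.2   0.7 492.7] jaw 1.620 q6 -2.44 tilt [ 0.001  1.    -0.001] turn_y 0.000 shift after turn [114.2   0.7 492.7]
```

The reel seats within 2 px of the expected position. Last is the flux bottle.

Request:
jog_arm([
  [0,0,45.3,0,0,0],
  [0,0,45.3,0,0,0],
  [0,0,45.3,0,0,0],
  [0,0,45.3,0,0,0],
  [0,0,45.3,0,0,0],
  [0,0,45.3,0,0,0],
  [0,0,45.3,0,0,0],
  [0,0,45.3,0,0,0],
  [0,0,45.3,0,0,0],
  [0,0,45.3,0,0,0],
  [0,0,45.3,0,0,0],
  [0,0,0,0,0,0],
], grip=60)

```text
t: 33.75
tool_pos: [0.4321, 0.1213, 0.1486]
tool_rot: [-1.569, -0.041, 0.048]
contact_force: [-0.5, 0.3, -0.2]
opening: 0.0603
```

Request:
jog_arm([
  [40,0,-2,0,0,0],
  [40,0,-2,0,0,0],
  [30,0,-2,0,0,0],
  [0,0,0,0,0,0],
  [0,0,0,0,0,0],
])

```text
t: 34.25
tool_pos: [0.5435, 0.1156, 0.1488]
tool_rot: [-1.571, -0.034, 0.041]
contact_force: [-1.0, -0.7, -0.6]
opening: 0.0601
```

Run:
```python
from h import *
plan(.5485,.1175,.1,1.62); o=ctrl.get_obs(); im=ctrl.get_image("wrist")[:,:,::-1].copy(); cv2.imwrite("pics/w14.png",im)
hue(o,im,5,22,.02,150,140); print([proj("wrist",[.5485,.1175,z],o).round(1) for z in (0,.042,.058)])
b=proj("wrist",[.5485,.1175,.058],o).astype(int); g=cv2.cvtColor(im,cv2.COLOR_BGR2HSV)[b[1]-30:b[1]+30,b[0]-30:b[0]+30]
m=((g[:,:,2]<75)&(g[:,:,1]<90)).astype(np.uint8)
for c in cv2.findContours(m,cv2.RETR_EXTERNAL,cv2.CHAIN_APPROX_NONE)[0]:
    if cv2.contourArea(c)>60: print("cap",np.array(cv2.boundingRect(c))+[b[0]-30,b[1]-30,0,0])
```

```text
t 34.25 tcp [0.5435 0.1156 0.1488] shift [ 5.3 48.7  1.7] jaw 1.619 q6 -1.54 tilt [0.005 1.    0.   ] turn_y -0.001 shift after turn [ 5.3 48.7  1.7]
hue (304, 211, 35, 38) [0.5492 0.1191 0.02  ]
[array([319.7, 223.9]), array([319.9, 235.9]), array([320.1, 241.4])]
cap [310 229  22  24]
```

Request:
jog_arm([
  [5,30,3,0,0,0],
  [0,40,0,0,0,0],
  [0,30,0,0,0,0],
  [0,0,0,0,0,0],
  [0,0,0,0,0,0],
  [0,25,0,0,0,0],
  [0,25,0,0,0,0],
  [0,12,0,0,0,0],
  [0,4,0,0,0,0],
  [0,0,0,0,0,0],
  [0,0,0,0,0,0],
])

```text
t: 35.4
tool_pos: [0.5508, 0.1198, -0.0132]
tool_rot: [-1.57, -0.041, 0.037]
contact_force: [0.3, -0.3, -0.2]
opening: 0.0604
```

Request:
jog_arm([
  [0,0,0,0,0,0],
  [0,0,0,0,0,0],
  [0,0,0,0,0,0],
  [0,0,0,0,0,0],
  [0,0,0,0,0,0],
  [0,0,0,0,0,0],
], grip=20, grip_force=35)

```text
t: 36.0
tool_pos: [0.5503, 0.1198, -0.0138]
tool_rot: [-1.57, -0.04, 0.038]
contact_force: [-0.9, -1.0, 5.7]
opening: 0.0283
```

Request:
jog_arm([
  [0,-20,0,0,0,0],
  [0,-40,0,0,0,0],
  [0,-40,0,0,0,0],
  [0,-30,0,0,0,0],
  [-25,0,0,0,0,0],
  [-35,0,0,0,0,0],
  [-25,0,-20,0,0,0],
  [-15,0,-40,0,0,0],
  [0,0,-45,0,0,0],
  [0,0,-45,0,0,0],
  [0,0,-45,0,0,0],
  [0,0,-45,0,0,0],
])

```text
t: 37.2
tool_pos: [0.4608, -0.1265, 0.1147]
tool_rot: [-1.57, -0.039, 0.039]
contact_force: [0.7, 0.8, -0.9]
opening: 0.028
```

Request:
jog_arm([
  [0,0,-45,0,0,0],
  [0,0,-45,0,0,0],
  [0,0,-45,0,0,0],
  [0,0,-45,0,0,0],
  [10,0,-40,0,0,0],
  [20,0,-25,0,0,0],
  [25,0,0,0,0,0],
  [20,0,0,0,0,0],
  [0,0,0,0,0,0],
  [0,0,0,0,0,0],
])

```text
t: 38.2
tool_pos: [0.5479, -0.3655, 0.1142]
tool_rot: [-1.57, -0.038, 0.04]
contact_force: [-0.7, 0.2, -0.9]
opening: 0.028
```

Run:
```python
from h import *
plan(.5385,-.3775,-.005,1.62); print(ctrl.get_obs()["opening"])
```

```text
t 38.20 tcp [ 0.5479 -0.3655  0.1142] shift [ -9.8 119.2 -11.6] jaw 1.621 q6 -2.32 tilt [ 0.001  1.    -0.001] turn_y 0.001 shift after turn [ -9.8 119.2 -11.6]
0.028033320843328283
```

Request:
jog_arm([
  [-5,10,-6,0,0,0],
  [-5,30,-5.5,0,0,0],
  [0,35,0,0,0,0],
  [0,25,0,0,0,0],
  [0,11,0,0,0,0],
  [0,5,0,0,0,0],
  [0,2,0,0,0,0],
  [0,0,0,0,0,0],
  [0,0,0,0,0,0],
])

```text
t: 39.1
tool_pos: [0.5399, -0.3787, -0.0011]
tool_rot: [-1.572, -0.04, 0.037]
contact_force: [-0.6, -1.1, 0.3]
opening: 0.0281
```

Request:
jog_arm([
  [-1,2,0.5,0,0,0],
  [0,2,0,0,0,0],
  [0,0.5,0,0,0,0],
  [0,0,0,0,0,0],
  [0,0,0,0,0,0],
])

```text
t: 39.6
tool_pos: [0.5379, -0.3774, -0.0075]
tool_rot: [-1.57, -0.039, 0.039]
contact_force: [-0.1, -0.7, 0.3]
opening: 0.0282
```

Request:
jog_arm([
  [0,0,0,0,0,0],
  [0,0,0,0,0,0],
  [0,0,0,0,0,0],
  [0,0,0,0,0,0],
  [0,-25,0,0,0,0],
  [0,-45,0,0,0,0],
  [0,-45,0,0,0,0],
  [0,-45,0,0,0,0],
  [0,0,0,0,0,0],
], grip=55)

```text
t: 40.5
tool_pos: [0.5418, -0.3808, 0.1626]
tool_rot: [-1.581, -0.048, 0.03]
contact_force: [0.7, -0.9, 0.7]
opening: 0.0547
```

Request:
jog_arm([
  [-40,-10,15,0,0,0],
  [-40,-10,15,0,0,0],
  [-40,0,15,0,0,0],
  [0,0,0,0,0,0],
  [0,0,0,0,0,0],
  [0,0,0,0,0,0],
])

```text
t: 41.1
tool_pos: [0.4165, -0.3388, 0.1729]
tool_rot: [-1.571, -0.039, 0.038]
contact_force: [0.4, 0.5, 0.2]
opening: 0.0551
```

Run:
```python
from h import *
o=ctrl.get_obs(); im=ctrl.get_image("wrist")[:,:,::-1].copy(); cv2.imwrite("pics/w15.png",im); print(o["tool_pos"])
cv2.imwrite("pics/top1.png",ctrl.get_image("top")[:,:,::-1])
P=dict(knob=([.4105,-.2535],.022),label=([.482,-.2443],.036),stamp=([.5534,-.2351],.071),spool=([.457,-.3815],.042),flux=([.5369,-.3775],.064))
for n,(p,z) in P.items(): print(n,proj("wrist",[*p,z],o).round(1),proj("top",[p[0]+.002,p[1],z]).round(1))
```

```text
[ 0.4165 -0.3388  0.1729]
knob [407.2 215.6] [390.3 286.1]
label [410.9 290.4] [385.3 250.9]
stamp [420.4 375.5] [381.4 213.4]
spool [270.4 262.3] [452.9 261.6]
flux [270.9 349.7] [450.8 221.3]
```

View pics/w15.png

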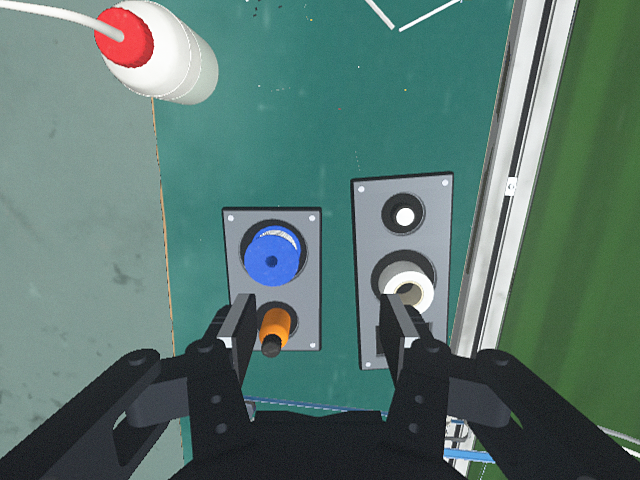

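The tops all appear within about 4 px of where seated, upright parts should be: knob (405,216), label (408,290), reel (272,262), bottle cap (271,346). The stamp is hidden behind a finger here, but I saw it seated earlier. The gripper is clear, so I'm handing in.

```bash
python3 -c "
from station import ctrl
print(ctrl.finish_job(), ctrl.get_obs()['t'])"
```

```text
the job is handed in; nothing more can be done
the job is handed in; nothing more can be done
```

I moved all five things into their pockets and handed the job in at about 41 s. The spare knob, label roll and hand stamp are in the long tray. The solder reel and flux bottle are in the short tray.

**Last checks:** In the final wrist picture the knob, label roll, reel and bottle cap were within about 4 px of where seated, upright parts should appear. I did not measure how far down each one sits, beyond that match and the heights at which I released them. The fingers hid the stamp in that picture; the earlier one, taken just after I placed it, showed it down in its pocket. The gripper was clear of everything. The bottle stayed upright in the gripper, and I kept clear of the tape and cutters.

**What disagreed:**
- **Fingertip height:** The fingertips sat about 25–30 mm higher than the stated tool point. The first two tries at the knob closed above it without touching it; the third caught only its rim. I set the gripping heights by trial after that.
- **Tray position:** The top camera put the trays about 3 mm further from the robot than the wrist camera did. I used the wrist camera's positions for placing.
- **Upward force:** Closing on the label roll, the stamp, the reel and the bottle gave a brief upward reading of about 6 N at the wrist. That is well under the limits.

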